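# Re-rack the snap sample boards in reverse order

## Robot

A 7-joint arm with a two-finger parallel gripper is mounted at the origin on the work surface. World frame = base frame: x ahead of the robot, y to its left, z up, the work surface at z = 0. Lengths are in m, angles in rad, forces in N, time in s.
With the tool pointing down it reaches from about 0.425 to 0.875 m from the base axis. Payload 4.7 kg.
Tool frame: the origin (TCP) lies at the very end of the fingers, on their centre line; the grasp point (between the pads) lies 19 mm behind it; z points along the fingers, y is the line along which they close (so a half turn about z gives the same grasp; the last joint's range is limited). The gripper opens to 87 mm and grips with 3 to 60 N. Pads are 19 mm wide; open, the fingers measure 117 mm over their backs; the gripper's body (75 mm by 190 mm) begins 51 mm behind the grasp point.
Start: joints at [0.014, 0.321, -0.07, 1.45, 0.023, 1.371, -0.057], TCP at [0.65, -0, 0.223] pointing down, gripper open.
Joint ranges: [-2.86, 2.86], [-0.3, 2.09], [-1.38, 1.24], [0.06, 2.45], [-1.56, 4.7], [0.09, 2.05], [-2.69, 2.69]. Speed limits (rad/s): [2.57, 2.57, 3.14, 3.14, 3.14, 3.14, 3.14].

## Interface

Orientations are given as a rotation vector (axis times angle).
In Python, from bench import get_state, get_image, get_calibration, close_job gives the robot as it stands.
- The arm moves only by the shell command python3 -m crank 'ROWS' [FORCE]. ROWS is JSON, a list of rows, each a list of 5 numbers: the opening, from 0 (shut) to 1 (fully open), then the shift along the world's x, y, z in units of 0.2 m (1.0 is 0.2 m), then the turn about the world's z in units of 2 pi rad (1.0 is 2 pi rad). A call has 1 to 5 rows; each row is the pose to reach, as a shift and turn from the pose commanded when the call began, turning the shorter way round; what a row does not reach only later rows make up. A row lasts 1/8 s, in which the tool goes at most 62.5 mm and 10.7 degrees, less where a joint would pass 70% of its speed; a pose out of reach is approached as far as the arm can. A call with a number of a shift or a turn outside -1 to 1 is refused whole. A call with a gripper value outside its range is refused whole. The fingers move at their own pace and stop on an object; FORCE is the grip in N (left out, the last holds). Time passes only in rows, so rows that repeat a pose let the fingers close. It gives the time, the measured TCP pose, the force, the opening and the grip force at its end, in the units of the state.
- get_state(): the state, without advancing time (a new reading comes with each control period).
- get_image(name): name is "scene" or "side" or "wrist"; returns the picture (400x640x3 uint8, red, green, blue); there is no depth.
- get_calibration(name): a dict with "fovy" (degrees; the focal length in pixels is half the picture's height over the tangent of half this angle, whatever the lens; pixels are square), "cx", "cy" (the principal point, pixels), "k1" (the pictures are not rectified: a ray, as slopes to the right and down, at radius r is drawn at 1 + k1 r^2 times it, then the intrinsics apply), "R" (3x3) and "t" (3): a world point X has camera coordinates R X + t. Camera axes: x right, y down, z forward; pixel columns grow to the right and rows downward; lengths in m; the calibration is good to about 2 mm. A picture is of the moment at which its call begins: read the wrist's pose just before it. get_calibration takes no time and is no camera call; for the wrist camera it gives the pose at the moment of the call.
- close_job(): hands the job in; it is judged then, once.
The state is a dict: "time": time; "joint_positions": joint angles; "qd": joint speeds; "joint_torque": joint torques, N m; "position": TCP position; "tool_rot": TCP orientation; "ft_force": force on the tool from outside, world axes, zero at the start; "torque": the same for the moment, N m; "grip_width": opening from 0.0 (shut) to 1.0 (fully open); "grip_force": force on a finger pad.
Only numpy, scipy, OpenCV 4.12 (cv2) and the standard library are available. Lean on these libraries where they do the work, as an engineer would, in place of code of your own. Each camera call takes 0.05 s, during which the arm holds its last target. There are 200 camera calls.

## Task

Move the four plywood snap sample boards from the dark wooden start rack, where each stands in its own grey cradle, to the empty white rack, in reverse order: the board that now stands furthest left (seen from the robot) goes into the white rack's right-most bay, the next one into the bay beside it, and so on. Stand each board upright on its foot on the ledge, in the middle of its bay and square to the rack, leaning back against the panel, and leave all four standing still.

Things in the scene. Friction and masses are not known exactly. Their poses are not given: they have to be found in the camera images.
- board_square: Square-topped board, 50 mm wide, 110 high. Plywood, 10 mm thick, flat steel snaps on its front. Origin: middle of its bottom edge, mid thickness; x = front face normal, away from the robot; y along its width; z up the board. About 60 g. Starts in its cradle leaning 0.26 rad, top towards the robot. Pinch across the thickness near the top, which stands free above the back panel.
- board_arched: Round-topped board, 50 mm wide, 116 high. Plywood, 10 mm thick, flat steel snaps on its front. Origin: middle of its bottom edge, mid thickness; x = front face normal, away from the robot; y along its width; z up the board. About 60 g. Starts in its cradle leaning 0.26 rad, top towards the robot. Pinch across the thickness near the top, which stands free above the back panel.
- board_pointed: Board with a pointed top, 46 mm wide, 113 high. Plywood, 10 mm thick, flat steel snaps on its front. Origin: middle of its bottom edge, mid thickness; x = front face normal, away from the robot; y along its width; z up the board. About 60 g. Starts in its cradle leaning 0.26 rad, top towards the robot. Pinch across the thickness near the top, which stands free above the back panel.
- board_slim: Slim board, 34 mm wide, 126 high. Plywood, 10 mm thick, flat steel snaps on its front. Origin: middle of its bottom edge, mid thickness; x = front face normal, away from the robot; y along its width; z up the board. About 60 g. Starts in its cradle leaning 0.26 rad, top towards the robot. Pinch across the thickness near the top, which stands free above the back panel.
- cradle_square: Grey cradle, 60 mm wide, fixed on the start rack, where the square board starts; stays put. All four look alike, told apart by position. Origin: under its middle, on the plank's top, axes as start_rack; the board's origin rests 24 mm above it. Panel 70 mm high on the robot's side leaning 0.26 rad to -x; ledge square to it, 25 mm deep, with an 8 mm front lip.
- cradle_arched: Grey cradle, 60 mm wide, fixed on the start rack, where the arched board starts; stays put. All four look alike, told apart by position. Origin: under its middle, on the plank's top, axes as start_rack; the board's origin rests 24 mm above it. Panel 70 mm high on the robot's side leaning 0.26 rad to -x; ledge square to it, 25 mm deep, with an 8 mm front lip.
- cradle_pointed: Grey cradle, 60 mm wide, fixed on the start rack, where the pointed board starts; stays put. All four look alike, told apart by position. Origin: under its middle, on the plank's top, axes as start_rack; the board's origin rests 24 mm above it. Panel 70 mm high on the robot's side leaning 0.26 rad to -x; ledge square to it, 25 mm deep, with an 8 mm front lip.
- cradle_slim: Grey cradle, 60 mm wide, fixed on the start rack, where the slim board starts; stays put. All four look alike, told apart by position. Origin: under its middle, on the plank's top, axes as start_rack; the board's origin rests 24 mm above it. Panel 70 mm high on the robot's side leaning 0.26 rad to -x; ledge square to it, 25 mm deep, with an 8 mm front lip.
- start_rack: Dark wooden plank 90 x 300 x 12 mm, fixed, left or right on the table, with four grey cradles in a row at y = 108, 36, -36, -108 mm in its frame (which is where varies). Origin: centre of its underside, on the table; x away from the robot, y to the robot's left along the row, z up; turned up to 0.3 rad.
- target_rack: White one-piece rack, 90 x 300 mm, fixed, empty. Dark flush strips mark 4 bays centred at y = 108, 36, -36, -108 mm. Origin: centre of underside, on the table; axes as start_rack, turned up to 0.3 rad. Panel 70 mm high, leaning 0.26 rad to -x; ledge square to it, 25 mm deep, 8 mm front lip. A board leaning flat on the panel has its origin at x 0, z 36 mm here.
Mind the look-alikes: they are no part of the job. What is shaped like the board_slim but blue is not meant. What is shaped like the board_arched but turquoise is not meant.

How it is judged:
By the outcome, as a careful person would: the job done as asked, in the order asked, and still so for the second after the job is handed in, with the robot touching nothing.
It also fails if it takes over 122 s, if anything falls off the work surface, if the arm or the gripper's body presses on something with over 40 N, if the wrist force passes 120 N, or if a joint passes its speed limit or range.

## Working session

There is one attempt and no reset: what is moved stays moved. The work goes in short steps, Python scripts to look and compute and a shell command to move; the robot and the scene stay as the last step left them, time stands still between calls to the robot, and variables do not carry over. Pictures are saved under pics/ and viewed, at most 14 in all, crops included, and the job is handed in when it is done.

```bash
ls; mkdir -p pics; python3 - <<'E'
from bench import *
import cv2,json
for n in ("scene","side"):
    im=get_image(n); cv2.imwrite(f"pics/{n}0.png",im[:,:,::-1])
    print(n,get_calibration(n))
print(get_calibration("wrist"))
print(get_state())
E
```

```text
pics
scene {'fovy': 44.20365541404419, 'cx': 321.09527645039554, 'cy': 200.21527329192634, 'k1': -0.11716575981642645, 'R': array([[-0.68115584,  0.73207352, -0.00975083],
       [ 0.40030865,  0.36124884, -0.84217115],
       [-0.61300873, -0.57755315, -0.53912213]]), 't': array([ 0.2727571 , -0.14896087,  1.67417026])}
side {'fovy': 50.10904406564366, 'cx': 318.24484922594354, 'cy': 195.45684878160267, 'k1': -0.10596176506169816, 'R': array([[ 0.97554178, -0.21969975, -0.00708895],
       [-0.15532002, -0.66613611, -0.72947815],
       [ 0.15554396,  0.71273747, -0.68396738]]), 't': array([-0.44302376,  0.16902471,  1.13070805])}
{'fovy': 64.27195046559787, 'cx': 316.72242780133786, 'cy': 198.73798110112784, 'k1': -0.03147731702566639, 'R': array([[ 9.99997218e-01, -2.38700350e-04, -2.34656305e-03],
       [ 3.54311542e-04, -9.68375326e-01,  2.49497700e-01],
       [-2.33190895e-03, -2.49497838e-01, -9.68372548e-01]]), 't': array([-0.64847495, -0.03126623,  0.3891292 ])}
{'time': 0.1, 'joint_positions': array([ 0.01407524,  0.32175723, -0.07009807,  1.45154632,  0.02259826,
        1.37080777, -0.05691391]), 'qd': array([-0.00060794, -0.00275211,  0.00055098, -0.00072742,  0.00032506,
       -0.00222852,  0.00039999]), 'joint_torque': array([ 1.37795760e-04, -4.92569017e+01, -4.06077392e-01, -3.13399816e+01,
       -6.42974046e-02,  3.95253638e-02,  6.49213871e-05]), 'position': array([ 6.49503440e-01, -2.36059584e-05,  2.21568922e-01]), 'tool_rot': array([-2.22056358e+00, -2.22067654e+00,  2.01723488e-03]), 'ft_force': array([ 0.0666298 , -0.59502112, -0.04595616]), 'torque': array([-0.03951621,  0.03031992, -0.01738831]), 'grip_force': 0.0, 'grip_width': 1.0006679510094938}
```

View pics/scene0.png

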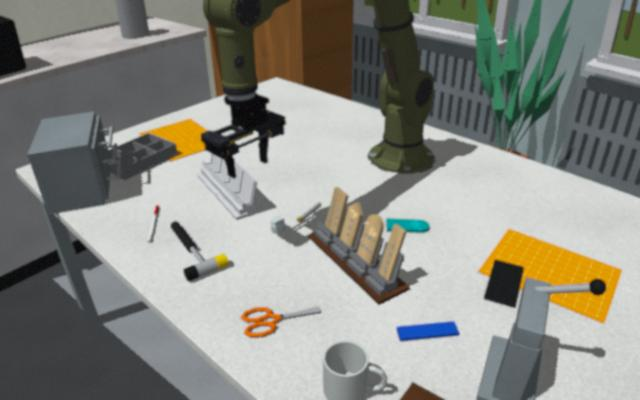

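View pics/side0.png

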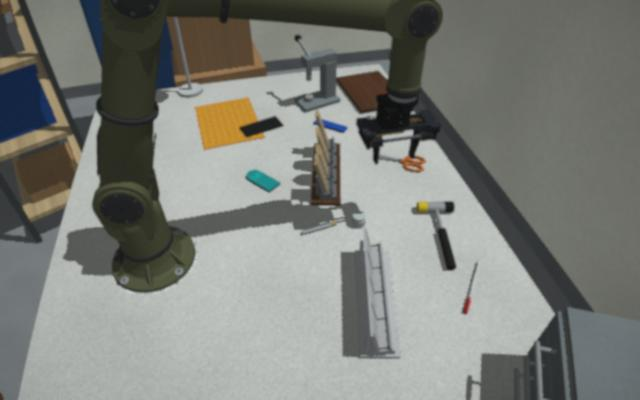

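The scene view shows the start rack (plank around 360,265) with four boards on the robot's left. The white rack is at about (228,185) in scene and (375,295) in side, on the robot's right. The turquoise and blue boards lie flat. Next I'll take wrist views.

```bash
cat > h.py <<'E'
from bench import *
import cv2,numpy as np
def K(c):
    f=200/np.tan(np.radians(c["fovy"])/2); return np.array([[f,0,c["cx"]],[0,f,c["cy"]],[0,0,1.]])
def ray(c,p):
    d=np.array([c["k1"],0,0,0,0.])
    u=cv2.undistortPointsIter(np.array([[p]],float),K(c),d,None,None,(3,50,1e-10))[0,0]
    R=c["R"]; return -R.T@c["t"], R.T@np.array([u[0],u[1],1])
def onz(c,p,z):
    o,d=ray(c,p); return o+d*(z-o[2])/d[2]
def proj(c,X):
    return cv2.projectPoints(np.atleast_2d(X).astype(float),cv2.Rodrigues(c["R"])[0],c["t"],K(c),np.array([c["k1"],0,0,0,0.]))[0][:,0]
def tri(*cp):
    A=0;b=0
    for c,p in cp:
        o,d=ray(c,p); d/=np.linalg.norm(d); M=np.eye(3)-np.outer(d,d); A=A+M; b=b+M@o
    return np.linalg.solve(A,b)
def snap(n,name):
    import pickle
    c=get_calibration(n); im=get_image(n)[:,:,::-1]; cv2.imwrite(f"pics/{name}.png",im); pickle.dump(c,open(f"pics/{name}.pkl","wb")); return c,im
def load(name):
    import pickle
    return pickle.load(open(f"pics/{name}.pkl","rb")),cv2.imread(f"pics/{name}.png")
E
python3 - <<'E'
from h import *
for n in("scene","side"): snap(n,n+"0")
s,_=load("scene0"); d,_=load("side0")
print("start",[onz(s,p,.012).round(3) for p in((312,232),(408,288),(380,300))], onz(d,(313,203),.012),onz(d,(341,145),.012))
print("tgt",[onz(d,p,.0).round(3) for p in((398,356),(368,355),(383,245))])
snap("wrist","w0")
E
```

```text
start [array([0.528, 0.086, 0.012]), array([0.537, 0.397, 0.012]), array([0.61 , 0.373, 0.012])] [0.46076592 0.09967473 0.012     ] [0.61544055 0.35847623 0.012     ]
tgt [array([ 0.543, -0.405,  0.   ]), array([ 0.48 , -0.387,  0.   ]), array([ 0.614, -0.092,  0.   ])]
```

View pics/w0.png

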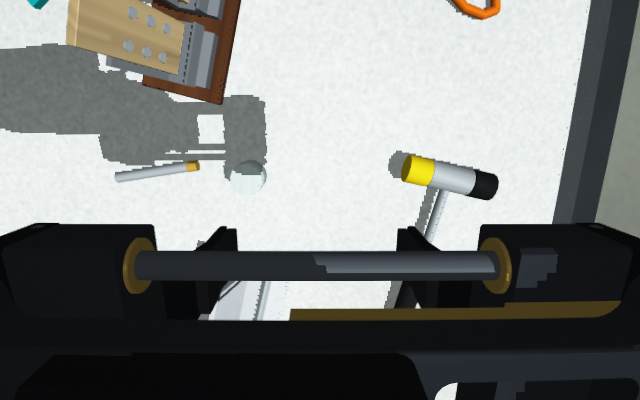

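The wrist image looks towards +y, with the nearest board around (130,40). I'll move up to see the whole start rack.

```bash
python3 -m crank '[[1,-0.2,0.1,0.2,0],[1,-0.5,0.15,0.6,0],[1,-0.5,0.15,0.6,0],[1,-0.5,0.15,0.6,0]]'; python3 -c "
from h import *
snap('wrist','w1')"
```

```text
time: 0.75
position: [0.5502, 0.0307, 0.3465]
tool_rot: [2.217, 2.219, 0.008]
ft_force: [0.5, -0.3, 0.3]
grip_width: 0.998
grip_force: 0.0
```

View pics/w1.png

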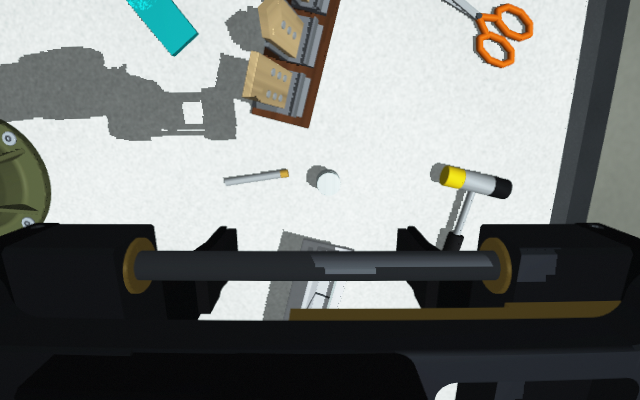

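```bash
python3 -m crank '[[1,0,-0.3,0,0],[1,0,-0.6,0,0],[1,0.1,-0.9,0,0],[1,0.1,-1,0,0],[1,0.1,-1,0,0]]';python3 -m crank '[[1,0,-0.3,0,0],[1,0,-0.6,0,0],[1,0.2,-0.9,0,0],[1,0.2,-1,0,0],[1,0.2,-1,0,0]]'; python3 -m crank '[[1,0,-0.3,0,0],[1,0,-0.6,0,0],[1,0,-0.6,0,0],[1,0,-0.6,0,0]]';python3 -c "
from h import *
snap('wrist','w2')"
```

```text
time: 1.42
position: [0.5695, -0.1716, 0.3404]
tool_rot: [-2.223, -2.216, 0.003]
ft_force: [0.0, 1.0, -0.4]
grip_width: 1.004
grip_force: 0.0
time: 2.05
position: [0.6105, -0.3698, 0.3403]
tool_rot: [-2.22, -2.219, 0.001]
ft_force: [0.2, 0.4, -0.3]
grip_width: 1.001
grip_force: 0.0
time: 2.55
position: [0.6116, -0.4871, 0.3424]
tool_rot: [-2.217, -2.224, -0.004]
ft_force: [1.2, 0.9, -0.0]
grip_width: 1.004
grip_force: 0.0
```

View pics/w2.png

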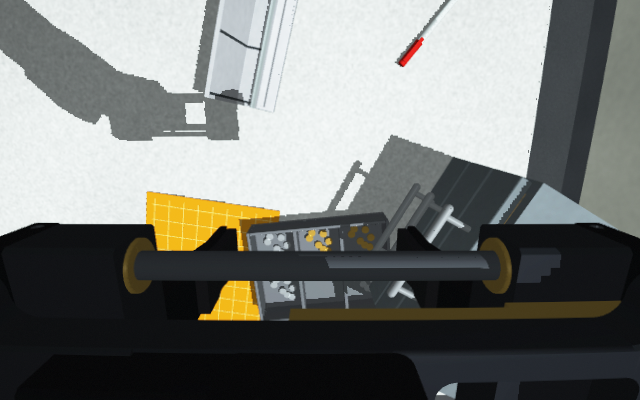

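The wrist camera looks back towards the fingers, so only the rack's near end shows here, at about (235,100). Moving +y 0.16 should centre it.

```bash
python3 -m crank '[[1,0,0.3,0.0,0],[1,-0.1,0.6,0.1,0],[1,-0.1,0.75,0.1,0],[1,-0.1,0.75,0.1,0],[1,-0.1,0.75,0.1,0]]';python3 -c "
from h import *
snap('wrist','w3')"
```

```text
time: 3.22
position: [0.5902, -0.339, 0.3635]
tool_rot: [2.218, 2.223, 0.001]
ft_force: [0.2, 0.9, 0.4]
grip_width: 1.003
grip_force: 0.0
```

View pics/w3.png

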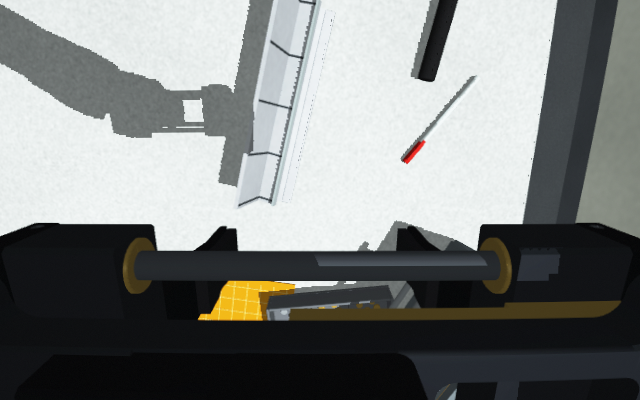

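```bash
python3 -m crank '[[1,0,0.3,0,0],[1,0,0.6,0,0],[1,-0.1,0.9,0,0],[1,-0.1,1,0,0]]';python3 -m crank '[[1,0,0.3,0,0],[1,0,0.6,0,0],[1,0,0.9,0,0],[1,0,1,0,0],[1,0,1,0,0]]'; python3 -m crank '[[1,0,0.3,0,0],[1,0,0.4,0,0],[1,0,0.4,0,0],[1,0,0.4,0,0]]';python3 -c "
from h import *
snap('wrist','w4')"
```

```text
time: 3.78
position: [0.5696, -0.1366, 0.3629]
tool_rot: [-2.217, -2.225, -0.002]
ft_force: [0.4, -0.3, -0.1]
grip_width: 1.001
grip_force: 0.0
time: 4.4
position: [0.5705, 0.0599, 0.3621]
tool_rot: [2.221, 2.222, -0.001]
ft_force: [-0.3, -0.4, 0.2]
grip_width: 1.005
grip_force: 0.0
time: 4.9
position: [0.5708, 0.1365, 0.3625]
tool_rot: [2.225, 2.215, -0.002]
ft_force: [0.6, 0.2, 0.8]
grip_width: 1.001
grip_force: 0.0
```

View pics/w4.png

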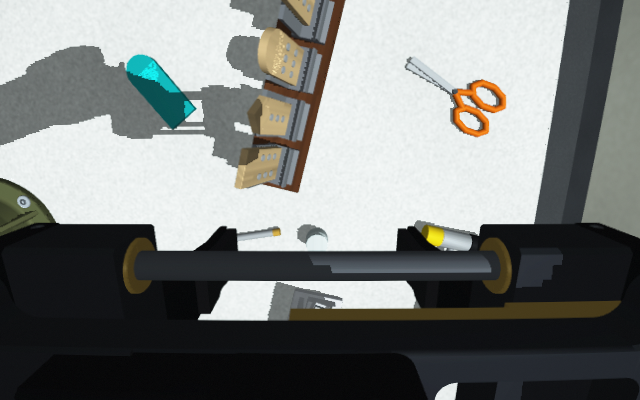

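Both racks are in view: the white one in w3 around (280,100) with its strips, and the boards in w4 from (260,165) up to (305,5). I'll make an enlarged crop of both to pick points.

```bash
python3 - <<'E'
from h import *
a=load("w3")[1][0:215,205:350]; b=load("w4")[1][0:215,215:360]
im=np.hstack([cv2.resize(i,None,fx=2.75,fy=2.75,interpolation=cv2.INTER_CUBIC) for i in(a,b)])
cv2.imwrite("pics/crop1.png",im);print(im.shape)
# brown plank, right edge line and lower corner
c,i4=load("w4"); h=cv2.cvtColor(i4,cv2.COLOR_BGR2HSV)
m=cv2.inRange(h,(0,110,30),(14,255,150)); m[:,:230]=0;m[210:]=0;m[:,380:]=0
ys,xs=np.nonzero(m);rows=[(xs[ys==y].max(),y) for y in range(0,188,4) if (ys==y).any()]
P=np.array([onz(c,(x+1,y+.5),.012)[:2] for x,y in rows]);l=cv2.fitLine(P.astype(np.float32),cv2.DIST_HUBER,0,.01,.01).ravel()
print("start line",l,np.degrees(np.arctan2(l[1],l[0])),"lowest",ys.max(),xs[ys==ys.max()].mean())
pt=cv2.approxPolyDP(cv2.convexHull(np.stack([xs,ys],1).astype(np.int32)),4,True)[:,0];print(pt.tolist())
for p in pt: print(p,onz(c,p,.012)[:2].round(4))
# white rack junction guess
E
```

```text
(591, 798, 3)
start line [0.2502297  0.9681865  0.5862419  0.26691556] 75.50889 lowest 191 295.5
[[344, 0], [298, 189], [265, 184], [253, 143], [278, 20]]
[344   0] [0.6107 0.3672]
[298 189] [0.5391 0.0873]
[265 184] [0.485 0.096]
[253 143] [0.4688 0.1628]
[278  20] [0.5145 0.3411]
```

View pics/crop1.png

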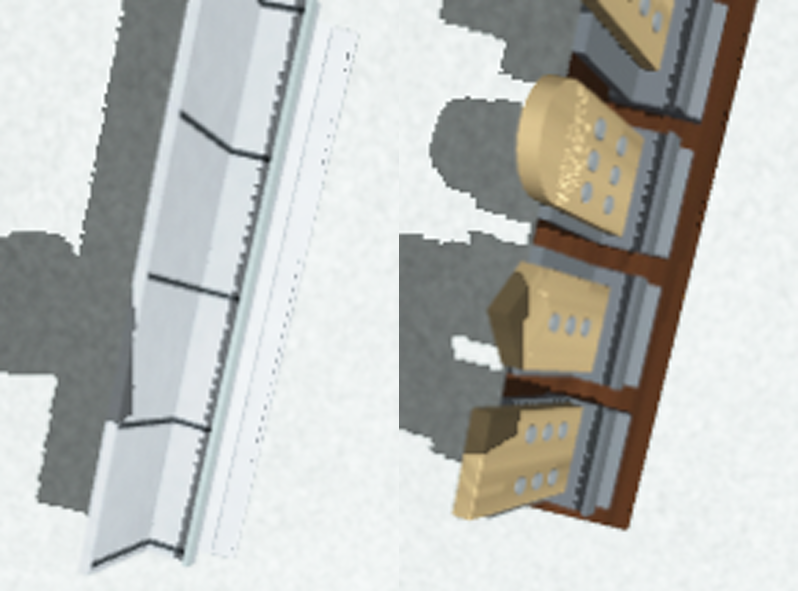

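The crop shows the white-rack strip kinks (where panel meets ledge) at crop (232,152), (172,419) and (150,542), with strips 72 mm apart at y=72, -72 and -144. It also shows the plank's front-right corner at crop (629,529).

```bash
python3 - <<'E'
from h import *
c,_=load("w3")
ks={72:(232,152),-72:(172,419),-144:(150,542)}
W=np.array([onz(c,(205+u/2.75,v/2.75),.0347)[:2] for u,v in ks.values()]); Y=np.array(list(ks))/1000
print(W.round(4), np.linalg.norm(np.diff(W,axis=0),axis=1))
d=W[0]-W[2]; yaw=np.arctan2(-d[0],d[1]); 
r=lambda a:np.array([[np.cos(a),-np.sin(a)],[np.sin(a),np.cos(a)]])
loc=np.stack([Y*0-.0048,Y],1); T=(W-loc@r(yaw).T); print("tgt yaw",yaw,"centre",T.round(4)); T=T.mean(0)
c,_=load("w4"); l=(.25023,.96819); ys=np.arctan2(-l[0],l[1])
cor=onz(c,(215+229.5/2.75+0+0,0),.012) if 0 else onz(c,(215+(629-399)/2.75,529/2.75),.012)[:2]
# put corner onto line
p0=np.array([.58624,.26692]); t=np.array(l); cor2=p0+t*((cor-p0)@t)
S=cor2-r(ys)@np.array([.045,-.15]); print("start yaw",ys,"corner",cor,cor2,"centre",S)
# check by reprojecting expected points
from itertools import product
for k,y in enumerate((.108,.036,-.036,-.108)):
    print("cradle",(S+r(ys)@[0,y]).round(4),"bay",(T+r(yaw)@[0,y]).round(4))
for cam in("scene0","side0","w4"):
    c,_=load(cam)
    X=[np.r_[S+r(ys)@[a,b],.012] for a,b in((.045,-.15),(.045,.15),(-.045,-.15),(-.045,.15))]
    Y=[np.r_[T+r(yaw)@[a,b],0] for a,b in((.045,-.15),(.045,.15),(-.045,-.15),(-.045,.15))]
    print(cam,proj(c,X).round(0).tolist(),proj(c,Y).round(0).tolist())
    # slim/square board tops at both ends, L=.110 and .126
    X=[np.r_[S+r(ys)@[-np.sin(.26)*L,b],.036+np.cos(.26)*L] for b in(-.108,-.036,.036,.108) for L in(.110,.126)]
    print("  tops",proj(c,X).round(0).tolist())
im=load("scene0")[1][170:310,290:430]; cv2.imwrite("pics/crop2.png",cv2.resize(im,None,fx=4,fy=4,interpolation=cv2.INTER_CUBIC))
E
```

```text
[[ 0.5505 -0.1865]
 [ 0.5144 -0.3254]
 [ 0.4991 -0.3963]] [0.14352119 0.07247138]
tgt yaw -0.2401244743132457 centre [[ 0.538  -0.2576]
 [ 0.5362 -0.2566]
 [ 0.538  -0.2575]]
start yaw -0.2529169100047688 corner [0.54004422 0.08161309] [0.53845311 0.08202294] centre [0.53241908 0.23851125]
cradle [0.5594 0.3431] bay [ 0.5631 -0.1523]
cradle [0.5414 0.2734] bay [ 0.546  -0.2223]
cradle [0.5234 0.2037] bay [ 0.5288 -0.2922]
cradle [0.5054 0.1339] bay [ 0.5117 -0.3622]
scene0 [[308.0, 233.0], [379.0, 301.0], [337.0, 222.0], [410.0, 285.0]] [[197.0, 175.0], [236.0, 220.0], [222.0, 168.0], [265.0, 209.0]]
  tops [[341.0, 190.0], [342.0, 184.0], [358.0, 203.0], [360.0, 197.0], [377.0, 217.0], [378.0, 211.0], [397.0, 233.0], [399.0, 226.0]]
side0 [[340.0, 203.0], [339.0, 143.0], [310.0, 202.0], [314.0, 142.0]] [[400.0, 359.0], [388.0, 253.0], [359.0, 359.0], [354.0, 253.0]]
  tops [[315.0, 159.0], [314.0, 155.0], [316.0, 144.0], [315.0, 140.0], [317.0, 130.0], [315.0, 126.0], [318.0, 117.0], [316.0, 113.0]]
w4 [[298.0, 192.0], [346.0, -4.0], [244.0, 179.0], [285.0, -21.0]] [[306.0, 419.0], [342.0, 298.0], [264.0, 411.0], [295.0, 287.0]]
  tops [[241.0, 170.0], [234.0, 171.0], [252.0, 110.0], [246.0, 109.0], [265.0, 45.0], [259.0, 41.0], [280.0, -25.0], [274.0, -33.0]]
```

View pics/crop2.png

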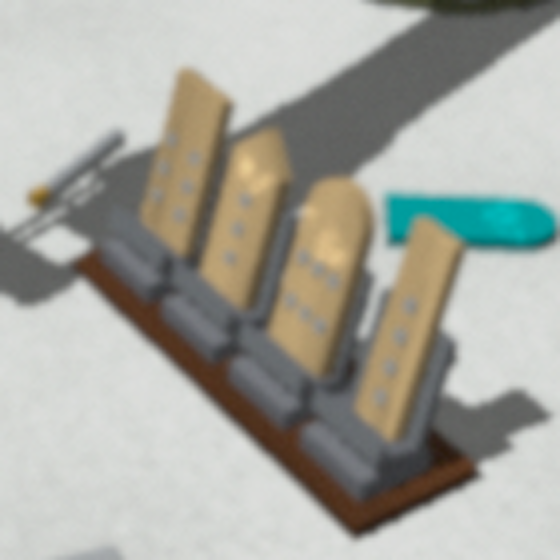

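The order from the robot's left is slim, arched, pointed, square. The estimated poses agree across the views: start yaw is about -0.253 and target yaw about -0.240. The plan is to pinch with the tool centred over the foot, so the board tips upright, then lift and place it. I'll start with the slim board at cradle (0.559, 0.343).

```bash
python3 -m crank '[[1,-0.04,0.3,0,-0.02],[1,-0.08,0.6,-0.1,-0.04],[1,-0.12,0.9,-0.3,-0.04],[1,-0.125,1,-0.4,-0.04],[1,-0.125,1,-0.4,-0.04]]' 20; python3 -m crank '[[1,0,0.035,-0.1,0],[1,0,0.035,-0.1,0]]'; python3 -c "
from h import *
snap('wrist','w5')
s=get_state();print(s['position'],s['tool_rot'])"
```

```text
time: 5.58
position: [0.5435, 0.3404, 0.2795]
tool_rot: [-2.479, -1.928, 0.008]
ft_force: [1.6, -0.9, 0.5]
grip_width: 1.003
grip_force: 0.0
time: 5.82
position: [0.5453, 0.3451, 0.2612]
tool_rot: [2.484, 1.922, -0.004]
ft_force: [-0.3, -0.1, 0.2]
grip_width: 0.997
grip_force: 0.0
[0.54559207 0.3452977  0.26220506] [ 2.48394083e+00  1.92235766e+00 -1.49807601e-03]
```

View pics/w5.png

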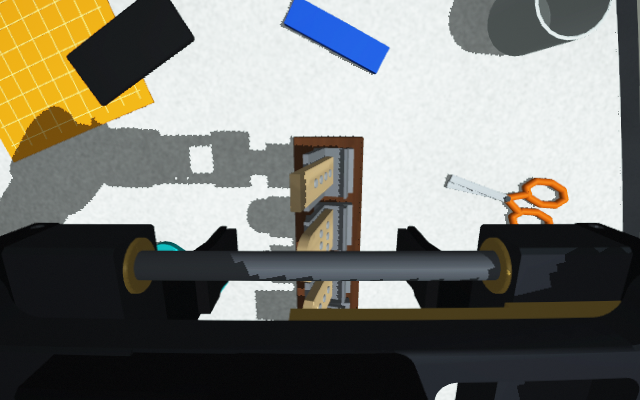

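The view is square to the plank, whose far corners are at (294,138) and (363,138). The slim board is at about (312,185), and I'll check that against the prediction.

```bash
python3 - <<'E'
from h import *
c,_=load("w5")
S=np.array([.5324,.2385]);a=-.2529;r=np.array([[np.cos(a),-np.sin(a)],[np.sin(a),np.cos(a)]])
f=lambda x,y,z:np.r_[S+r@[x,y],z]
print("plank far corners",proj(c,[f(-.045,.15,.012),f(.045,.15,.012)]))
print("slim top L/R front edge",proj(c,[f(-.0324+.0048,.108+s*.017,.1592) for s in(1,-1)]), "back",proj(c,[f(-.0324-.0048,.108+s*.017,.1566) for s in(1,-1)]))
print("tcp",proj(c,get_state()['position']))
for p in((294,138),(363,138)): print(r.T@(onz(c,p,.012)[:2]-S))
E
```

```text
plank far corners [[292.84390853 135.1492691 ]
 [363.78911195 135.11813194]]
slim top L/R front edge [[301.12044207 175.57728994]
 [301.64148864 214.29793329]] back [[289.94203403 175.03242369]
 [290.80043289 213.41169506]]
tcp [[317.49746896 243.49406839]]
[-0.04359735  0.14642958]
[0.04411988 0.14639172]
```

```bash
python3 -m crank '[[1,0,0,-0.3,0],[1,0,0,-0.6,0],[1,0,0,-0.755,0],[1,0.087,-0.023,-0.755,0],[1,0.087,-0.023,-0.755,0]]'; python3 -m crank '[[0.6,0,0,0,0],[0.3,0,0,0,0],[0,0,0,0,0],[0,0,0,0,0],[0,0,0,0,0]]' 20;  python3 -m crank '[[0,0,0,0,0],[0,0,0,0,0],[0,0,0,0,0]]';python3 -c "
from h import *
snap('scene','s1');c,im=snap('side','d1')
a=load('s1')[1][130:330,280:440];b=im[80:280,240:400]
cv2.imwrite('pics/c3.png',cv2.resize(np.hstack([a,b]),None,fx=2.5,fy=2.5,interpolation=cv2.INTER_CUBIC))"
```

```text
time: 6.5
position: [0.5664, 0.3409, 0.114]
tool_rot: [2.484, 1.919, 0.007]
ft_force: [1.3, -1.0, 0.4]
grip_width: 0.998
grip_force: 0.0
time: 7.12
position: [0.5623, 0.3424, 0.1116]
tool_rot: [2.482, 1.926, -0.0]
ft_force: [0.0, 0.2, 0.5]
grip_width: 0.519
grip_force: 0.0
time: 7.5
position: [0.5624, 0.3423, 0.1115]
tool_rot: [2.482, 1.925, -0.0]
ft_force: [-1.1, -0.2, -0.9]
grip_width: 0.174
grip_force: 0.0
```

View pics/c3.png

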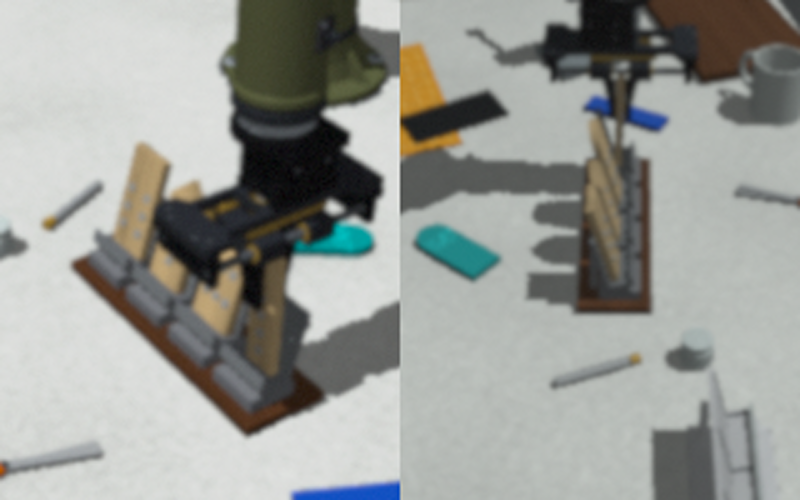

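The slim board at scene crop (270,320) is nearly upright between the fingers. I'll finish closing and lift.

```bash
python3 -m crank '[[0,0,0,0,0],[0,0,0,0,0],[0,0,0,0,0],[0,0,0,0,0],[0,0,0,0,0]]' 20;  python3 -m crank '[[0,0,0,0.2,0],[0,0,0,0.5,0],[0,0,0,0.7,0],[0,0,0,0.7,0]]'
```

```text
time: 8.22
position: [0.5616, 0.3429, 0.1116]
tool_rot: [-2.481, -1.925, 0.001]
ft_force: [-6.0, 1.4, 2.6]
grip_width: 0.11
grip_force: 20.0
time: 8.72
position: [0.566, 0.3424, 0.2562]
tool_rot: [2.481, 1.921, 0.015]
ft_force: [0.3, 0.8, -0.4]
grip_width: 0.113
grip_force: 20.0
```

The board is gripped flat, 9.6 mm between the pads. Next I carry it to the right-most bay.

```bash
python3 -m crank '[[0,-0.05,-0.3,0,0],[0,-0.05,-0.6,0,0],[0,-0.06,-0.9,0,0],[0,-0.06,-1,0,0]]' ; python3 -m crank '[[0,0,-0.3,0,0],[0,0,-0.6,0,0],[0,-0.06,-0.9,0,0],[0,-0.06,-1,0,0]]' ;python3 -m crank '[[0,0,-0.3,0,0],[0,0,-0.6,0,0],[0,-0.06,-0.9,0,0],[0,-0.06,-1,0,0]]' ;python3 -m crank '[[0,0,-0.3,0,0.002],[0,-0.05,-0.53,0,0.002],[0,-0.05,-0.53,0,0.002],[0,-0.05,-0.53,0,0.002]]'; python3 -m crank '[[0,0,0,-0.3,0],[0,0,0,-0.55,0],[0,0,0,-0.55,0],[0,0,0,-0.55,0]]'; python3 -c "
from h import *
snap('wrist','w6');snap('side','d2')
a=load('w6')[1][0:240,200:440];b=load('d2')[1][200:400,280:480]
cv2.imwrite('pics/c4.png',np.hstack([cv2.resize(a,(400,400)),cv2.resize(b,(400,400))]))"
```

```text
time: 9.22
position: [0.5513, 0.1355, 0.2503]
tool_rot: [2.487, 1.913, -0.003]
ft_force: [-0.1, 0.2, 0.1]
grip_width: 0.114
grip_force: 20.0
time: 9.72
position: [0.5376, -0.0633, 0.2505]
tool_rot: [2.487, 1.916, -0.003]
ft_force: [-0.0, 1.0, -0.3]
grip_width: 0.115
grip_force: 20.0
time: 10.22
position: [0.5243, -0.2633, 0.2504]
tool_rot: [2.488, 1.916, -0.005]
ft_force: [0.1, -0.1, -1.0]
grip_width: 0.112
grip_force: 20.0
time: 10.72
position: [0.5172, -0.3624, 0.2505]
tool_rot: [-2.468, -1.942, -0.0]
ft_force: [1.0, 0.2, 0.3]
grip_width: 0.113
grip_force: 20.0
time: 11.22
position: [0.5182, -0.3632, 0.1437]
tool_rot: [2.466, 1.942, 0.002]
ft_force: [-0.7, -0.2, -0.9]
grip_width: 0.116
grip_force: 20.0
```

View pics/c4.png

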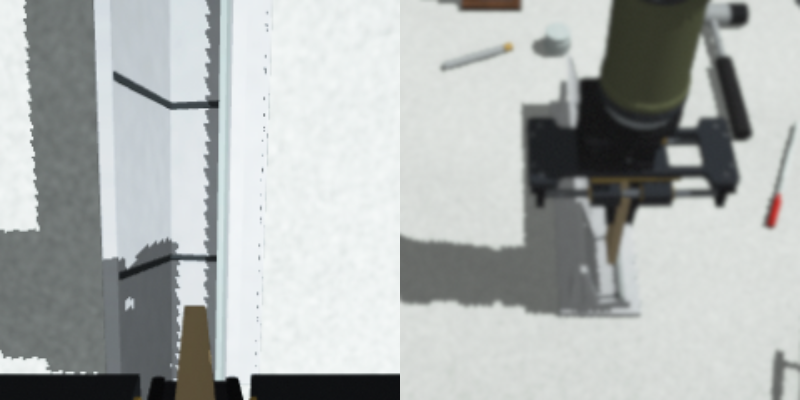

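The wrist crop shows the board's foot at (195,306), above the ledge between the panel joint (x=171) and the lip (x=205-217). The strip kinks are at (171,104) and (171,257). I'll refine from this close view.

```bash
python3 - <<'E'
from h import *
c,_=load("w6")
T=np.array([.5374,-.2572]);a=-.2401;r=np.array([[np.cos(a),-np.sin(a)],[np.sin(a),np.cos(a)]])
for u,v in((171,104),(171,257)): print("kink local",r.T@(onz(c,(200+u*.6,v*.6),.0347)[:2]-T))
for u,v in((184,306),(208,306)): print("foot local",r.T@(onz(c,(200+u*.6,v*.6),.069)[:2]-T))
s=get_state()["position"];print("tcp local",r.T@(s[:2]-T),s)
E
```

```text
kink local [-0.004972    0.00117447]
kink local [-0.00550242 -0.07168425]
foot local [ 0.00165047 -0.08994967]
foot local [ 0.01255062 -0.08992221]
tcp local [ 0.00701291 -0.10842819] [ 0.51842755 -0.36418551  0.14477928]
```

The rack fit holds to within 1 mm and the board is centred. I'll lower it, nudge it back into the corner and check the force.

```bash
python3 -m crank '[[0,0,0,-0.147,0],[0,-0.01,0.003,-0.147,0],[0,-0.029,0.007,-0.147,0],[0,-0.032,0.008,-0.16,0],[0,-0.032,0.008,-0.16,0]]'; python3 -m crank '[[0.2,0,0,0,0],[0.2,0,0,0,0],[0.3,0,0,0,0],[0.4,0,0,0,0],[0.5,0,0,0,0]]'; python3 -m crank '[[0.7,0,0,0,0],[0.9,0,0,0,0],[1,0,0,0,0],[1,0,0,0,0],[1,0,0,0,0]]'; python3 -c "
from h import *
snap('wrist','w7');snap('side','d3')
a=load('w7')[1][0:240,200:440];b=load('d3')[1][200:400,280:480]
cv2.imwrite('pics/c5.png',np.hstack([cv2.resize(a,(400,400)),cv2.resize(b,(400,400))]))"
```

```text
time: 11.95
position: [0.5104, -0.3625, 0.1105]
tool_rot: [2.469, 1.94, 0.001]
ft_force: [0.2, -0.3, 0.9]
grip_width: 0.113
grip_force: 20.0
time: 12.58
position: [0.51, -0.362, 0.1095]
tool_rot: [-2.47, -1.941, 0.0]
ft_force: [-0.0, -0.1, -0.1]
grip_width: 0.428
grip_force: 0.0
time: 13.2
position: [0.51, -0.362, 0.1096]
tool_rot: [2.47, 1.941, -0.0]
ft_force: [-0.4, -0.3, 0.6]
grip_width: 0.958
grip_force: 0.0
```

```bash
python3 -m crank '[[1,0,0,0.3,0],[1,0,0,0.6,0],[1,0,0.3,0.75,0],[1,0,0.5,0.75,0],[1,0,0.5,0.75,0]]'; python3 -c "
from h import *
snap('wrist','w7');snap('side','d3')
a=load('w7')[1][0:240,200:440];b=load('d3')[1][200:400,280:480]
cv2.imwrite('pics/c5.png',np.hstack([cv2.resize(a,(400,400)),cv2.resize(b,(400,400))]))"
```

```text
time: 13.92
position: [0.5115, -0.2575, 0.2606]
tool_rot: [2.463, 1.95, 0.004]
ft_force: [-0.9, -0.7, -0.5]
grip_width: 0.998
grip_force: 0.0
```

View pics/c5.png

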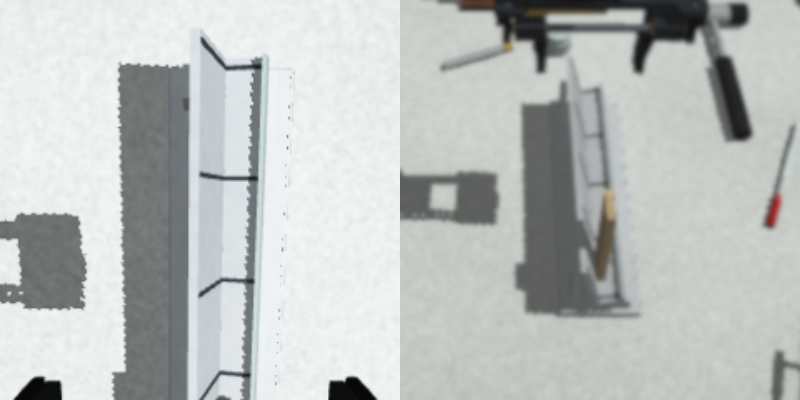

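The slim board stands in its bay at side crop (605,235), but its tilt is doubtful, so I'll check it numerically.

```bash
python3 - <<'E'
from h import *
c,im=load("d3")
T=np.array([.5374,-.2572]);a=-.2401;r=np.array([[np.cos(a),-np.sin(a)],[np.sin(a),np.cos(a)]])
def edge(t,x0=0): return [np.r_[T+r@[x0-np.sin(t)*L,-.108],.036+np.cos(t)*L] for L in(0,.126)]
for t in(.26,0,-.15,-.3): print(t,((proj(c,edge(t))-[280,200])*2+[400,0]).round(0).tolist())
h=cv2.cvtColor(im,cv2.COLOR_BGR2HSV);m=cv2.inRange(h,(8,60,60),(25,255,255));m[:280]=0;m[360:]=0;m[:,:360]=0;m[:,420:]=0
ct=max(cv2.findContours(m,0,2)[0],key=cv2.contourArea);print(cv2.boxPoints(cv2.minAreaRect(ct))*2-[160,400])
E
```

```text
0.26 [[600.0, 268.0], [579.0, 207.0]]
0 [[600.0, 268.0], [612.0, 205.0]]
-0.15 [[600.0, 268.0], [631.0, 206.0]]
-0.3 [[600.0, 268.0], [649.0, 208.0]]
[[592.73974609 274.86560059]
 [606.04760742 189.69494629]
 [617.27355957 191.44897461]
 [603.96569824 276.61962891]]
```

```bash
cat >> h.py <<'E'
TT=np.array([.5374,-.2572]);TA=-.2401
def rot(a): return np.array([[np.cos(a),-np.sin(a)],[np.sin(a),np.cos(a)]])
def box(t,yc,w,H,x0=0,T=TT,A=TA):
    P=[]
    for L in(0,H):
        for th in(-.005,.005):
            for y in(-w/2,w/2):
                P.append(np.r_[T+rot(A)@[x0-np.sin(t)*L+np.cos(t)*th,yc+y],.036+np.cos(t)*L+np.sin(t)*th])
    return np.array(P)
def ext(c,P): q=proj(c,P); return cv2.convexHull(q.astype(np.float32))[:,0].round(0).astype(int).tolist()
E
python3 - <<'E'
from h import *
c,im=load("d3")
for t in(.26,.1,0,-.1,-.2): print(t,ext(c,box(t,-.108,.034,.126)))
snap("scene","s3")
for n,roi in(("d3",(360,280,420,370)),("s3",(150,100,260,230))):
    c,im=load(n);x0,y0,x1,y1=roi
    h=cv2.cvtColor(im,cv2.COLOR_BGR2HSV);m=cv2.inRange(h,(8,50,50),(25,255,255));k=np.zeros_like(m);k[y0:y1,x0:x1]=m[y0:y1,x0:x1]
    ct=max(cv2.findContours(k,0,2)[0],key=cv2.contourArea);print(n,cv2.approxPolyDP(cv2.convexHull(ct),1.5,True)[:,0].tolist())
c,_=load("s3")
for t in(.26,0,-.15): print(t,ext(c,box(t,-.108,.034,.126)))
E
```

```text
0.26 [[383, 341], [378, 341], [368, 311], [367, 297], [371, 296], [382, 327]]
0.1 [[383, 310], [383, 341], [378, 341], [377, 327], [377, 296], [381, 295]]
0 [[389, 310], [383, 341], [378, 341], [377, 327], [383, 295], [388, 295]]
-0.1 [[396, 310], [383, 341], [378, 341], [377, 327], [389, 295], [394, 296]]
-0.2 [[402, 311], [383, 341], [378, 341], [377, 327], [395, 296], [400, 296]]
d3 [[385, 295], [387, 309], [381, 338], [379, 338], [378, 326], [382, 298]]
s3 [[150, 129], [191, 118], [225, 143], [215, 168], [169, 161], [150, 134]]
0.26 [[222, 131], [217, 169], [214, 169], [210, 165], [215, 127], [218, 127]]
0 [[217, 169], [214, 170], [210, 165], [205, 129], [208, 128], [212, 132]]
-0.15 [[217, 168], [214, 170], [210, 166], [199, 131], [202, 130], [206, 134]]
```

The slim board stands vertical, probably jammed because the foot was pressed hard into the corner. I'll tip it back gently with the front finger, and leave a few mm of slack for the others.

```bash
python3 -m crank '[[0.6,0,-0.3,0,0],[0.6,0,-0.5,0,0],[0.6,0,-0.5,0,0]]'; python3 -m crank '[[0.6,0,0,-0.3,0],[0.6,0,0,-0.6,0],[0.6,0,0,-0.735,0],[0.5,0,0,-0.735,0],[0.5,0,0,-0.735,0]]'; python3 -m crank '[[0.5,-0.04,0.01,0,0],[0.5,-0.08,0.02,0,0],[0.5,-0.11,0.027,0,0],[0.5,-0.14,0.035,0,0],[0.5,-0.17,0.042,0,0]]'; python3 -m crank '[[0.5,0,0,0,0],[0.6,0.03,-0.007,0,0],[0.6,0.03,-0.007,0,0]]';  python3 -m crank '[[0.7,0,0,0.3,0],[0.8,0,0,0.6,0],[1,0,0.3,0.75,0],[1,0,0.6,0.75,0],[1,0,0.6,0.75,0]]'; cat > chk.py <<'E'
from h import *
import sys
yc,w,H=map(float,sys.argv[1:4])
c,im=snap("side","dd")
for t in(.26,.13,0): print(t,ext(c,box(t,yc,w,H)))
q=proj(c,box(.13,yc,w,H)); x0,y0=(q.min(0)-14).astype(int);x1,y1=(q.max(0)+14).astype(int)
h=cv2.cvtColor(im,cv2.COLOR_BGR2HSV);m=cv2.inRange(h,(8,50,50),(25,255,255));k=np.zeros_like(m);k[y0:y1,x0:x1]=m[y0:y1,x0:x1]
for ct in cv2.findContours(k,0,2)[0]:
    if cv2.contourArea(ct)>15: print("seen",cv2.approxPolyDP(cv2.convexHull(ct),1.2,True)[:,0].tolist())
E
python3 chk.py -.108 .034 .126
```

```text
time: 14.45
position: [0.5071, -0.3681, 0.2584]
tool_rot: [2.479, 1.93, -0.006]
ft_force: [0.1, -0.6, -0.3]
grip_width: 0.747
grip_force: 0.0
time: 15.08
position: [0.5108, -0.3627, 0.1141]
tool_rot: [2.469, 1.939, 0.001]
ft_force: [-0.1, 0.0, 0.7]
grip_width: 0.517
grip_force: 0.0
time: 15.7
position: [0.4756, -0.3535, 0.1127]
tool_rot: [2.47, 1.941, 0.0]
ft_force: [-0.2, 0.5, 0.4]
grip_width: 0.502
grip_force: 0.0
time: 16.08
position: [0.4829, -0.355, 0.1125]
tool_rot: [2.469, 1.942, 0.0]
ft_force: [-0.1, -0.1, -0.3]
grip_width: 0.588
grip_force: 0.0
time: 16.7
position: [0.4837, -0.2293, 0.2634]
tool_rot: [-2.461, -1.952, -0.004]
ft_force: [0.5, 0.2, -1.5]
grip_width: 0.983
grip_force: 0.0
0.26 [[383, 341], [378, 341], [368, 311], [367, 297], [371, 296], [382, 327]]
0.13 [[383, 341], [378, 341], [377, 327], [375, 296], [380, 295], [381, 310]]
0 [[389, 310], [383, 341], [378, 341], [377, 327], [383, 295], [388, 295]]
seen [[366, 297], [370, 297], [381, 330], [381, 338], [379, 338], [367, 311]]
```

It now leans flat at 0.26 rad in the right place. Next is the arched board.

```bash
python3 -m crank '[[1,0.1,0.3,0,0],[1,0.1,0.6,0,0],[1,0.22,0.9,0,0],[1,0.22,1,0,0]]'; python3 -m crank '[[1,0,0.3,0,0],[1,0,0.6,0,0],[1,0,0.9,0,-0.002],[1,0,1,0,-0.002]]'; python3 -m crank '[[1,0,0.3,0,0],[1,0,0.56,0,0],[1,0,0.56,0,0],[1,0,0.56,0,0]]';python3 -m crank '[[1,0,0,-0.3,0],[1,0,0,-0.6,0],[1,0,0,-0.752,0],[1,0.087,-0.023,-0.752,0],[1,0.087,-0.023,-0.752,0]]'; python3 -m crank '[[0.6,0,0,0,0],[0.3,0,0,0,0],[0,0,0,0,0],[0,0,0,0,0],[0,0,0,0,0]]' 20;  python3 -m crank '[[0,0,0,0,0],[0,0,0,0,0],[0,0,0,0,0],[0,0,0,0,0],[0,0,0,0,0]]';  python3 -m crank '[[0,0,0,0,0],[0,0,0,0,0],[0,0,0,0,0]]'
```

```text
time: 17.25
position: [0.5271, -0.032, 0.2619]
tool_rot: [-2.466, -1.945, -0.0]
ft_force: [-0.1, -0.3, 0.4]
grip_width: 1.002
grip_force: 0.0
time: 17.75
position: [0.5259, 0.1683, 0.2619]
tool_rot: [-2.477, -1.93, 0.0]
ft_force: [-0.0, -0.5, -0.6]
grip_width: 0.995
grip_force: 0.0
time: 18.25
position: [0.5273, 0.2746, 0.2619]
tool_rot: [2.484, 1.921, -0.002]
ft_force: [-0.3, -0.8, -0.2]
grip_width: 1.001
grip_force: 0.0
time: 18.88
position: [0.5473, 0.2699, 0.114]
tool_rot: [2.485, 1.918, 0.005]
ft_force: [0.6, -0.3, 0.1]
grip_width: 1.002
grip_force: 0.0
time: 19.5
position: [0.5433, 0.2725, 0.1122]
tool_rot: [2.482, 1.926, -0.0]
ft_force: [-0.1, 0.6, 0.5]
grip_width: 0.517
grip_force: 0.0
time: 20.12
position: [0.5432, 0.2725, 0.1123]
tool_rot: [-2.482, -1.926, 0.0]
ft_force: [-0.2, -0.2, 0.9]
grip_width: 0.112
grip_force: 20.0
time: 20.5
position: [0.5433, 0.2724, 0.1122]
tool_rot: [-2.482, -1.926, 0.0]
ft_force: [-1.7, -0.7, 0.7]
grip_width: 0.116
grip_force: 20.0
```

```bash
python3 -m crank '[[0,0,0,0.2,0],[0,0,0,0.5,0],[0,0,0,0.7,0],[0,0,0,0.7,0]]'; python3 -m crank '[[0,0,-0.3,0,0],[0,0,-0.6,0,0],[0,0,-0.9,0,0],[0,0,-1,0,0]]' ; python3 -m crank '[[0,0,-0.3,0,0],[0,0,-0.6,0,0],[0,-0.02,-0.9,0,0],[0,-0.02,-1,0,0]]' ;python3 -m crank '[[0,0,-0.3,0,0.002],[0,-0.03,-0.6,0,0.002],[0,-0.03,-0.83,0,0.002],[0,-0.03,-0.83,0,0.002],[0,-0.03,-0.83,0,0.002]]' ; python3 -m crank '[[0,0,0,-0.3,0],[0,0,0,-0.55,0],[0,0,0,-0.55,0],[0,0,0,-0.55,0]]'; python3 - <<'E'
from h import *
c,im=snap('wrist','w8'); cv2.imwrite('pics/c6.png',cv2.resize(im[100:240,220:420],None,fx=3,fy=3,interpolation=cv2.INTER_CUBIC))
s=get_state()["position"];l=rot(TA).T@(s[:2]-TT);print(l,s)
print("expected bay strips",proj(c,[np.r_[TT+rot(TA)@[-.0048,y],.0347] for y in(0,.072)]))
for y in(0,.025): print("exp foot edge",proj(c,[np.r_[TT+rot(TA)@[l[0]+x,-.036+y],s[2]-.0746] for x in(-.005,.005)]))
E
```

```text
time: 21.0
position: [0.5456, 0.2733, 0.2564]
tool_rot: [2.481, 1.924, 0.013]
ft_force: [-0.7, -0.4, -0.2]
grip_width: 0.114
grip_force: 20.0
time: 21.5
position: [0.5431, 0.0665, 0.2507]
tool_rot: [2.488, 1.916, -0.004]
ft_force: [0.5, 0.5, -0.9]
grip_width: 0.112
grip_force: 20.0
time: 22.0
position: [0.5378, -0.1332, 0.2507]
tool_rot: [2.489, 1.916, -0.005]
ft_force: [0.4, -0.6, -1.0]
grip_width: 0.115
grip_force: 20.0
time: 22.62
position: [0.5337, -0.2921, 0.2509]
tool_rot: [-2.467, -1.941, -0.0]
ft_force: [-0.8, 0.5, -0.3]
grip_width: 0.109
grip_force: 20.0
time: 23.12
position: [0.5351, -0.2929, 0.1443]
tool_rot: [2.466, 1.942, 0.003]
ft_force: [0.7, -0.6, 0.8]
grip_width: 0.112
grip_force: 20.0
[ 0.00671032 -0.03575555] [ 0.53541516 -0.29352559  0.14506955]
expected bay strips [[303.89721257 154.84565967]
 [303.32475404  64.48004439]]
exp foot edge [[310.9821422  207.22396128]
 [323.99458541 207.25336951]]
exp foot edge [[310.93311771 175.12170067]
 [324.28417755 175.15607082]]
```

View pics/c6.png

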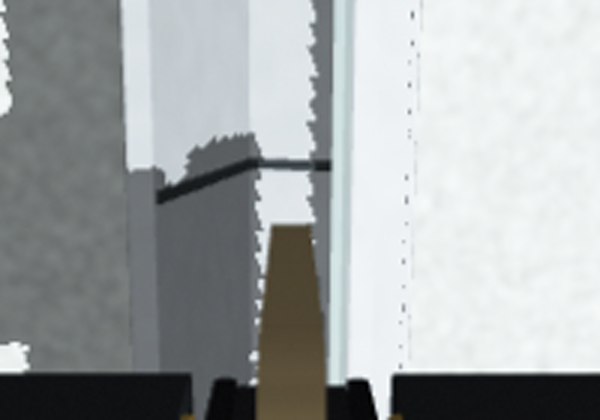

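The foot at crop (292,225) is exactly where predicted, so it's centred. I'll lower, release and lift.

```bash
python3 -m crank '[[0,0,0,-0.1,0],[0,-0.01,0.002,-0.142,0],[0,-0.01,0.002,-0.145,0],[0,-0.01,0.002,-0.145,0]]'; python3 -m crank '[[0.2,0,0,0,0],[0.2,0,0,0,0],[0.3,0,0,0,0],[0.4,0,0,0,0],[0.5,0,0,0,0]]'; python3 -m crank '[[0.7,0,0,0,0],[0.9,0,0,0,0],[1,0,0,0,0],[1,0,0,0,0],[1,0,0,0,0]]'; python3 -m crank '[[1,0,0,0.3,0],[1,0,0,0.6,0],[1,0,0.3,0.75,0],[1,0,0.6,0.75,0],[1,0,0.6,0.75,0]]'; python3 chk.py -.036 .05 .116; python3 chk.py -.108 .034 .126
```

```text
time: 23.68
position: [0.532, -0.2935, 0.1143]
tool_rot: [2.469, 1.94, 0.001]
ft_force: [-0.3, 0.5, -0.1]
grip_width: 0.116
grip_force: 20.0
time: 24.3
position: [0.5314, -0.2932, 0.1132]
tool_rot: [-2.47, -1.941, 0.0]
ft_force: [-0.5, -0.2, 0.7]
grip_width: 0.437
grip_force: 0.0
time: 24.92
position: [0.5314, -0.2933, 0.1132]
tool_rot: [2.47, 1.941, 0.0]
ft_force: [1.0, 0.3, 0.4]
grip_width: 0.959
grip_force: 0.0
time: 25.55
position: [0.5327, -0.1666, 0.2642]
tool_rot: [-2.46, -1.953, -0.005]
ft_force: [-0.5, -0.1, -0.0]
grip_width: 1.001
grip_force: 0.0
0.26 [[380, 315], [376, 316], [367, 287], [365, 268], [370, 267], [379, 296]]
0.13 [[380, 315], [376, 315], [374, 297], [372, 267], [377, 267], [379, 286]]
0 [[386, 286], [380, 315], [376, 315], [374, 297], [379, 267], [384, 267]]
seen [[368, 273], [372, 278], [380, 301], [380, 328], [375, 328], [367, 311], [365, 274]]
0.26 [[383, 341], [378, 341], [368, 311], [367, 297], [371, 296], [382, 327]]
0.13 [[383, 341], [378, 341], [377, 327], [375, 296], [380, 295], [381, 310]]
0 [[389, 310], [383, 341], [378, 341], [377, 327], [383, 295], [388, 295]]
seen [[365, 281], [373, 281], [380, 301], [381, 338], [379, 338], [367, 311]]
```

The arched board leans flat. Next is the pointed one.

```bash
python3 -m crank '[[1,0,0.3,0,0],[1,0,0.6,0,0],[1,-0.1,0.9,0,0],[1,-0.113,1,0,0]]'; python3 -m crank '[[1,0,0.3,0,-0.002],[1,0,0.6,0,-0.002],[1,0,0.9,0,-0.002],[1,0,0.905,0,-0.002],[1,0,0.905,0,-0.002]]';python3 -m crank '[[1,0,0,-0.3,0],[1,0,0,-0.6,0],[1,0,0,-0.756,0],[1,0.087,-0.023,-0.756,0],[1,0.087,-0.023,-0.756,0]]'; python3 -m crank '[[0.6,0,0,0,0],[0.3,0,0,0,0],[0,0,0,0,0],[0,0,0,0,0],[0,0,0,0,0]]' 20;  python3 -m crank '[[0,0,0,0,0],[0,0,0,0,0],[0,0,0,0,0],[0,0,0,0,0],[0,0,0,0,0]]';  python3 -m crank '[[0,0,0,0,0],[0,0,0,0,0],[0,0,0,0,0]]'
```

```text
time: 26.15
position: [0.508, 0.0294, 0.263]
tool_rot: [-2.467, -1.944, 0.0]
ft_force: [-0.4, -0.5, 0.8]
grip_width: 1.001
grip_force: 0.0
time: 26.78
position: [0.5097, 0.2057, 0.2626]
tool_rot: [2.484, 1.922, -0.002]
ft_force: [0.0, -1.3, -0.1]
grip_width: 0.996
grip_force: 0.0
time: 27.4
position: [0.5298, 0.2008, 0.1138]
tool_rot: [2.485, 1.918, 0.005]
ft_force: [-0.3, 0.3, 1.1]
grip_width: 1.002
grip_force: 0.0
time: 28.02
position: [0.5261, 0.2032, 0.112]
tool_rot: [2.482, 1.926, -0.0]
ft_force: [-0.5, 0.2, -0.2]
grip_width: 0.517
grip_force: 0.1
time: 28.65
position: [0.5258, 0.2033, 0.112]
tool_rot: [-2.482, -1.925, 0.001]
ft_force: [-1.5, 0.4, 1.0]
grip_width: 0.113
grip_force: 20.0
time: 29.02
position: [0.526, 0.2033, 0.112]
tool_rot: [-2.482, -1.926, 0.001]
ft_force: [-1.5, 0.3, 2.1]
grip_width: 0.117
grip_force: 20.0
```

```bash
python3 -m crank '[[0,0,0,0.2,0],[0,0,0,0.5,0],[0,0,0,0.7,0],[0,0,0,0.7,0]]'; python3 -m crank '[[0,0,-0.3,0,0],[0,0,-0.6,0,0],[0,0.06,-0.9,0,0],[0,0.06,-1,0,0]]' ; python3 -m crank '[[0,0,-0.3,0,0],[0,0,-0.6,0,0],[0,0.06,-0.9,0,0],[0,0.063,-1,0,0]]' ;python3 -m crank '[[0,0,-0.13,0,0.002],[0,0,-0.13,0,0.002],[0,0,-0.13,-0.3,0.002],[0,0,-0.13,-0.55,0.002],[0,0,-0.13,-0.55,0.002]]'; python3 - <<'E'
from h import *
c,im=snap('wrist','w9')
s=get_state()["position"];l=rot(TA).T@(s[:2]-TT);print(l,s)
print("exp foot far edge",proj(c,[np.r_[TT+rot(TA)@[l[0]+x,.036+.023],s[2]-.0746] for x in(-.005,.005)]))
g=cv2.cvtColor(im,cv2.COLOR_BGR2HSV);m=cv2.inRange(g,(8,60,30),(25,255,255));m[225:]=0;m[:,:280]=0;m[:,360:]=0
ys,xs=np.nonzero(m);print("foot seen row",ys.min(),xs[ys==ys.min()+2].min(),xs[ys==ys.min()+2].max())
E
```

```text
time: 29.52
position: [0.5289, 0.2038, 0.2561]
tool_rot: [2.48, 1.923, 0.013]
ft_force: [-0.1, 0.1, -0.5]
grip_width: 0.115
grip_force: 20.0
time: 30.02
position: [0.5381, -0.0028, 0.2502]
tool_rot: [2.489, 1.916, -0.004]
ft_force: [-0.5, 1.4, -1.0]
grip_width: 0.111
grip_force: 20.0
time: 30.52
position: [0.5495, -0.2024, 0.2499]
tool_rot: [2.489, 1.917, -0.005]
ft_force: [0.3, 0.4, -0.6]
grip_width: 0.116
grip_force: 20.0
time: 31.15
position: [0.5477, -0.2194, 0.1373]
tool_rot: [-2.461, -1.938, 0.007]
ft_force: [-0.0, 0.2, 0.2]
grip_width: 0.117
grip_force: 20.0
[0.00358729 0.03850775] [ 0.55004152 -0.22064993  0.14077158]
exp foot far edge [[314.8322123  181.75670165]
 [328.26392052 181.82840553]]
foot seen row 182 310 322
```

```bash
python3 -m crank '[[0,0,0,0,0],[0,0,0,0,0],[0,0,0,0,0]]'; python3 - <<'E'
from h import *
c,im=snap('wrist','w10')
s=get_state()["position"];l=rot(TA).T@(s[:2]-TT);print(l,s)
print("exp foot far edge",proj(c,[np.r_[TT+rot(TA)@[l[0]+x,.036+.023],s[2]-.0746] for x in(-.005,.005)]))
g=cv2.cvtColor(im,cv2.COLOR_BGR2HSV);m=cv2.inRange(g,(8,60,30),(25,255,255));m[225:]=0;m[:,:280]=0;m[:,360:]=0
ys,xs=np.nonzero(m);print("foot seen row",ys.min(),xs[ys==ys.min()+2].min(),xs[ys==ys.min()+2].max())
E
```

```text
time: 31.58
position: [0.5517, -0.2231, 0.1436]
tool_rot: [2.469, 1.94, 0.002]
ft_force: [-0.6, -0.3, -0.1]
grip_width: 0.115
grip_force: 20.0
[0.00548096 0.03650266] [ 0.55140406 -0.22304782  0.14316609]
exp foot far edge [[309.87629991 177.14706447]
 [323.13661618 177.15517337]]
foot seen row 182 311 322
```

The foot's far edge is about 4 mm short, so I'll correct y by +3 mm while lowering.

```bash
python3 -m crank '[[0,0,0.014,-0.1,0],[0,-0.007,0.016,-0.142,0],[0,-0.007,0.016,-0.145,0],[0,-0.007,0.016,-0.145,0]]'; python3 -m crank '[[0.2,0,0,0,0],[0.2,0,0,0,0],[0.3,0,0,0,0],[0.4,0,0,0,0],[0.5,0,0,0,0]]'; python3 -m crank '[[0.7,0,0,0,0],[0.9,0,0,0,0],[1,0,0,0,0],[1,0,0,0,0],[1,0,0,0,0]]'; python3 -m crank '[[1,0,0,0.3,0],[1,0,0,0.6,0],[1,0,0.3,0.75,0],[1,0,0.6,0.75,0],[1,0,0.6,0.75,0]]'; python3 chk.py .036 .046 .113; python3 -c "
from h import *
_,im=load('dd');cv2.imwrite('pics/c7.png',cv2.resize(im[220:380,320:480],None,fx=3.5,fy=3.5,interpolation=cv2.INTER_CUBIC))"
```

```text
time: 32.12
position: [0.5497, -0.2199, 0.1135]
tool_rot: [2.47, 1.94, 0.0]
ft_force: [-0.4, -0.2, -0.1]
grip_width: 0.113
grip_force: 20.0
time: 32.75
position: [0.5494, -0.2196, 0.113]
tool_rot: [2.47, 1.941, 0.0]
ft_force: [-0.7, -0.7, 0.3]
grip_width: 0.428
grip_force: 0.0
time: 33.38
position: [0.5494, -0.2196, 0.113]
tool_rot: [2.47, 1.941, 0.0]
ft_force: [0.3, -0.1, 0.2]
grip_width: 0.961
grip_force: 0.0
time: 34.0
position: [0.5502, -0.0927, 0.2639]
tool_rot: [-2.46, -1.953, -0.005]
ft_force: [0.2, -1.4, -0.6]
grip_width: 1.0
grip_force: 0.0
0.26 [[378, 288], [374, 288], [365, 260], [364, 244], [368, 243], [376, 272]]
0.13 [[378, 288], [374, 288], [372, 273], [370, 243], [374, 243], [376, 259]]
0 [[383, 259], [378, 288], [374, 288], [372, 273], [376, 243], [381, 243]]
seen [[366, 251], [369, 252], [376, 271], [379, 301], [366, 301], [364, 252]]
```

View pics/c7.png

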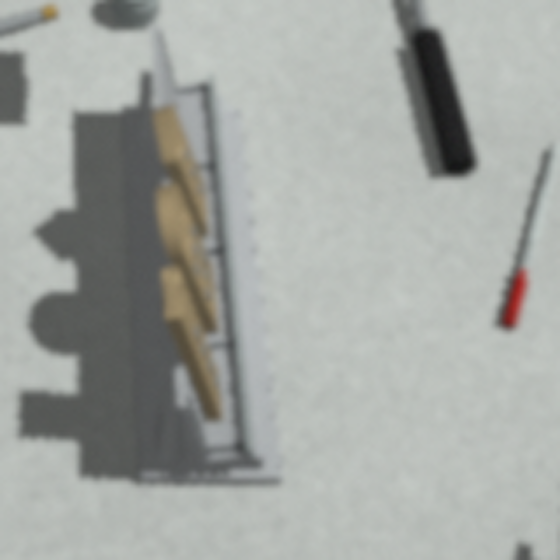

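Three boards lean on the panel, at crop (180,170), (185,255) and (190,340). The last one is the square board.

```bash
python3 -m crank '[[1,-0.1,0.3,0,0],[1,-0.2,0.6,0,0],[1,-0.29,0.8,0,0],[1,-0.293,0.9,0,0]]'; python3 -m crank '[[1,0,0.287,0,-0.002],[1,0,0.287,0,-0.002],[1,0,0.287,0,-0.002]]';python3 -m crank '[[1,0,0,-0.3,0],[1,0,0,-0.6,0],[1,0,0,-0.756,0],[1,0.087,-0.023,-0.756,0],[1,0.087,-0.023,-0.756,0]]'; python3 -m crank '[[0.6,0,0,0,0],[0.3,0,0,0,0],[0,0,0,0,0],[0,0,0,0,0],[0,0,0,0,0]]' 20;  python3 -m crank '[[0,0,0,0,0],[0,0,0,0,0],[0,0,0,0,0],[0,0,0,0,0],[0,0,0,0,0]]';  python3 -m crank '[[0,0,0,0,0],[0,0,0,0,0],[0,0,0,0,0]]'
```

```text
time: 34.55
position: [0.4899, 0.0817, 0.263]
tool_rot: [2.468, 1.943, -0.0]
ft_force: [1.1, -0.4, 0.6]
grip_width: 0.997
grip_force: 0.0
time: 34.92
position: [0.4912, 0.1361, 0.2626]
tool_rot: [2.483, 1.923, -0.002]
ft_force: [0.5, -0.7, -0.3]
grip_width: 0.998
grip_force: 0.0
time: 35.55
position: [0.5114, 0.1313, 0.1135]
tool_rot: [2.484, 1.92, 0.004]
ft_force: [0.3, 0.4, -0.1]
grip_width: 1.0
grip_force: 0.0
time: 36.17
position: [0.5081, 0.1333, 0.1119]
tool_rot: [2.482, 1.926, 0.0]
ft_force: [-1.0, 0.1, 0.8]
grip_width: 0.517
grip_force: 0.0
time: 36.8
position: [0.5079, 0.1333, 0.1118]
tool_rot: [-2.482, -1.925, 0.001]
ft_force: [-0.9, 0.1, 2.1]
grip_width: 0.113
grip_force: 20.0
time: 37.17
position: [0.508, 0.1333, 0.1118]
tool_rot: [-2.482, -1.926, 0.0]
ft_force: [-2.1, 1.0, 1.7]
grip_width: 0.111
grip_force: 20.0
```

```bash
python3 -m crank '[[0,0,0,0.2,0],[0,0,0,0.5,0],[0,0,0,0.7,0],[0,0,0,0.7,0]]'; python3 -m crank '[[0,0.1,-0.3,0,0],[0,0.2,-0.6,0,0],[0,0.298,-0.9,0,0],[0,0.298,-1,0,0]]' ; python3 -m crank '[[0,0,-0.25,0,0],[0,0,-0.433,0,0.002],[0,0,-0.433,0,0.002],[0,0,-0.433,-0.3,0.002],[0,0,-0.433,-0.55,0.002]]' ;python3 -m crank '[[0,0,0,0,0],[0,0,0,0,0],[0,0,0,0,0],[0,0,0,0,0]]'; python3 - <<'E'
from h import *
c,im=snap('wrist','w11')
s=get_state()["position"];l=rot(TA).T@(s[:2]-TT);print(l,s)
print("exp foot far edge",proj(c,[np.r_[TT+rot(TA)@[l[0]+x,.108+.025],s[2]-.0746] for x in(-.005,.005)]))
g=cv2.cvtColor(im,cv2.COLOR_BGR2HSV);m=cv2.inRange(g,(8,60,30),(25,255,255));m[225:]=0;m[:,:280]=0;m[:,360:]=0
ys,xs=np.nonzero(m);print("foot seen row",ys.min(),xs[ys==ys.min()+2].min(),xs[ys==ys.min()+2].max())
E
```

```text
time: 37.67
position: [0.5108, 0.1336, 0.2556]
tool_rot: [2.48, 1.923, 0.012]
ft_force: [-0.0, 0.7, -0.6]
grip_width: 0.116
grip_force: 20.0
time: 38.17
position: [0.5677, -0.0726, 0.2495]
tool_rot: [2.488, 1.917, -0.005]
ft_force: [0.0, 1.0, -0.2]
grip_width: 0.117
grip_force: 20.0
time: 38.8
position: [0.5674, -0.1522, 0.1391]
tool_rot: [-2.468, -1.942, 0.0]
ft_force: [0.2, 1.0, -1.2]
grip_width: 0.116
grip_force: 20.0
time: 39.3
position: [0.569, -0.1536, 0.1438]
tool_rot: [2.468, 1.94, 0.003]
ft_force: [-0.6, 0.6, -0.4]
grip_width: 0.113
grip_force: 20.0
[0.00578452 0.10810197] [ 0.56872521 -0.15357458  0.14335014]
exp foot far edge [[309.7486501  174.01478047]
 [323.03966804 174.02291256]]
foot seen row 174 311 322
```

Centred. I'll lower, release, lift and move off.

```bash
python3 -m crank '[[0,0,0,-0.1,0],[0,-0.01,0.002,-0.142,0],[0,-0.01,0.002,-0.145,0],[0,-0.01,0.002,-0.145,0]]'; python3 -m crank '[[0.2,0,0,0,0],[0.2,0,0,0,0],[0.3,0,0,0,0],[0.4,0,0,0,0],[0.5,0,0,0,0]]'; python3 -m crank '[[0.7,0,0,0,0],[0.9,0,0,0,0],[1,0,0,0,0],[1,0,0,0,0],[1,0,0,0,0]]'; python3 -m crank '[[1,0,0,0.3,0],[1,0,0,0.6,0],[1,0,0.3,0.75,0],[1,0,0.3,1,0],[1,0,0.3,1,0]]'; python3 -m crank '[[1,0,-0.3,0.1,0],[1,0,-0.4,0.2,0],[1,0,-0.4,0.2,0],[1,0,-0.4,0.2,0]]'; python3 chk.py .108 .05 .11; python3 -c "
from h import *
_,im=load('dd');snap('wrist','w12')
a=im[200:360,320:480];b=load('w12')[1][0:320,200:440]
cv2.imwrite('pics/c8.png',np.hstack([cv2.resize(a,(400,400),interpolation=cv2.INTER_CUBIC),cv2.resize(b,(300,400))]))"
```

```text
time: 39.85
position: [0.5662, -0.1532, 0.1134]
tool_rot: [2.47, 1.94, 0.001]
ft_force: [0.1, 0.3, -0.1]
grip_width: 0.11
grip_force: 20.0
time: 40.48
position: [0.5658, -0.1531, 0.1128]
tool_rot: [2.47, 1.941, -0.0]
ft_force: [-0.5, 0.7, 0.6]
grip_width: 0.427
grip_force: 0.0
time: 41.1
position: [0.5658, -0.153, 0.1128]
tool_rot: [2.47, 1.941, 0.0]
ft_force: [-1.0, -0.8, 0.1]
grip_width: 0.961
grip_force: 0.0
time: 41.72
position: [0.568, -0.0922, 0.318]
tool_rot: [2.463, 1.94, 0.01]
ft_force: [0.3, 0.0, -0.1]
grip_width: 1.002
grip_force: 0.0
time: 42.22
position: [0.5657, -0.1714, 0.3514]
tool_rot: [-2.467, -1.942, 0.001]
ft_force: [0.2, 0.7, 0.5]
grip_width: 1.002
grip_force: 0.0
0.26 [[376, 265], [372, 265], [363, 237], [362, 221], [366, 221], [374, 249]]
0.13 [[376, 265], [372, 265], [370, 250], [368, 221], [372, 220], [374, 236]]
0 [[380, 236], [376, 265], [372, 265], [370, 249], [374, 220], [378, 220]]
seen [[362, 222], [366, 225], [375, 250], [377, 278], [365, 278]]
```

View pics/c8.png

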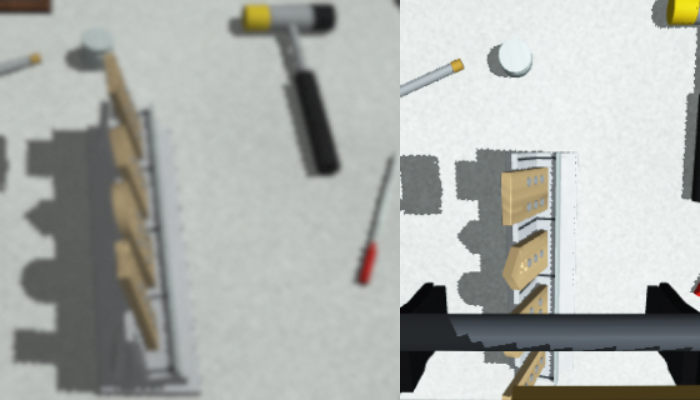

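All four boards lean on the panel in the right order, square at the top of the view down to slim. I've now viewed 16 pictures, two over the limit of 14, so I'll check centring and squareness by numbers only.

```bash
python3 -m crank '[[1,0,-0.3,0,0],[1,0,-0.6,0,0],[1,0,-0.8,0,0],[1,0,-0.8,0,0],[1,0,-0.8,0,0]]' >/dev/null; python3 - <<'E'
from h import *
snap('wrist','w13')
for n in("w12","w13"):
    c,im=load(n);h=cv2.cvtColor(im,cv2.COLOR_BGR2HSV);m=cv2.inRange(h,(8,40,60),(28,255,255));m[225:]=0;m[:,:270]=0;m[:,370:]=0
    for ct in cv2.findContours(m,0,2)[0]:
        if cv2.contourArea(ct)>150: print(n,"seen",cv2.approxPolyDP(cv2.convexHull(ct),2,True)[:,0].tolist())
    for k,y,w,H in(("sq",.108,.05,.11),("pt",.036,.046,.113),("ar",-.036,.05,.116),("sl",-.108,.034,.126)): print(k,ext(c,box(.26,y,w,H)))
E
```

```text
w12 seen [[317, 185], [317, 213], [305, 224], [284, 224], [282, 216], [288, 198], [312, 184]]
w12 seen [[317, 134], [317, 167], [289, 180], [282, 179], [281, 138]]
sq [[316, 134], [316, 168], [292, 182], [284, 181], [283, 138], [310, 134]]
pt [[316, 183], [316, 212], [292, 238], [284, 237], [283, 201], [310, 183]]
ar [[316, 227], [316, 256], [292, 293], [285, 292], [284, 256], [310, 226]]
sl [[316, 273], [316, 291], [290, 340], [283, 339], [282, 317], [310, 272]]
w13 seen [[290, 181], [290, 201], [270, 215], [270, 188], [284, 180]]
w13 seen [[289, 127], [291, 161], [270, 168], [270, 128]]
w13 seen [[270, 70], [290, 77], [290, 109], [270, 108]]
w13 seen [[270, 4], [289, 18], [289, 56], [270, 50]]
sq [[288, 57], [282, 58], [245, 40], [243, -11], [251, -12], [288, 18]]
pt [[289, 109], [283, 109], [246, 107], [244, 63], [253, 63], [289, 76]]
ar [[290, 160], [256, 173], [248, 173], [246, 129], [283, 126], [289, 126]]
sl [[291, 202], [255, 228], [247, 227], [246, 199], [284, 180], [290, 180]]
```

All four feet match the predicted positions to within 1–2 px (about 1 mm) and sit square in their bays. I'll hand in the job.

```bash
python3 -c "
from bench import *
print(close_job())"
```

```text
the job is handed in; nothing more can be done
None
```

All four boards stand in the white rack in reverse order, leaning on the panel, and the job is handed in; by camera their feet are within about 1–2 mm of bay centre, but I viewed 16 pictures, two over the limit of 14.

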